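# Gauge the side clearance of a crane wheel with gap blades

## Robot

A 6-joint arm with a two-finger parallel gripper is mounted at the origin on the work surface. World frame = base frame: x ahead of the robot, y to its left, z up, the work surface at z = 0. Lengths are in m, angles in rad, forces in N, time in s.
With the tool pointing down it reaches from about 0.225 to 0.875 m from the base axis. Payload 3.4 kg.
Tool frame: the origin (TCP) lies at the very end of the fingers, on their centre line; the grasp point (between the pads) lies 19 mm behind it (manip.hold_point_z is the distance from the TCP to the grasp point, in m); z points along the fingers, x is the direction in which the jaws open and shut, and the axes are right-handed (so a half turn about z gives the same grasp; the last joint's range is limited). The gripper opens to 85 mm and grips with 20 to 120 N. Pads are 22 mm wide; open, the fingers measure 114 mm over their backs; the gripper's body (76 mm by 85 mm) begins 54 mm behind the grasp point. The pads swing forward as they close: fully open they stand 13 mm farther back than shut.
Start: joints at [-1.37, 0.276, 1.505, -0, 1.361, -0.121], TCP at [0.182, -0.546, 0.208] pointing down, gripper open.
Joint ranges: [-2.89, 2.89], [-0.75, 2.08], [0.22, 2.7], [-1.18, 4.32], [0.11, 2.71], [-2.7, 2.7]. Speed limits (rad/s): [2.57, 2.57, 3.14, 3.14, 3.14, 3.14].

## Interface

Orientations are given as a unit quaternion [w, x, y, z].
In Python, from rig import telemetry, cams, manip, finder gives the robot as it stands. The module is installed in compiled form; this text tells all that it offers.
- The arm moves only by the tool carry_out, never from a script. Its argument "rows" is a list that holds one entry, the list of rows, each a list of 5 numbers: the gripper's target within -1 to 1 (fully open at 1, half-way at 0, shut at -1), then the shift along the world's x, y, z in cm, then the turn about the world's z in rad. A call has 1 to 12 rows; each row shifts and turns the commanded pose from where the row before left it; what a row does not reach is not made up. A row lasts 1/10 s, in which the tool goes at most 50 mm and 8.59 degrees, less where a joint would pass 70% of its speed; a pose out of reach is approached as far as the arm can. A call with a gripper value outside its range is refused whole. The fingers move at their own pace and stop on an object; "force" is the grip in N (left out, the last holds). Time passes only in rows, so rows that do not move let the fingers close. It gives the time, the measured TCP pose, the force and the opening at its end, in the units of the state.
- telemetry.get_state(): the state, without advancing time (a new reading comes with each control period).
- cams.get_image(name): name is "side" or "top"; returns a dict with "image" (384x512x3 uint8, red, green, blue), "camera_matrix" (3x3 intrinsics, pixels), "eye" and "attitude" of the camera in the world. Camera axes: x right, y down, z forward; pixel columns grow to the right and rows downward; lengths in m; the calibration is good to about 2 mm. A picture is of the moment at which its call begins. There is no depth.
- manip.sign_off(): hands the job in, once; it reports no verdict.
Trained networks look in a picture, given as the dict that the camera call returned (one of the last four; its "shot" number tells which), for a name from the list of things; names that differ only in an ending like _2 or _b are one class to them, and where a whole thing is asked for, a point or a joint stands for the part that bears it (a point fixed in the world has none). Each returns a list of dicts, best first, with "confidence" (0 to 1); they miss things now and then, are a little off and sometimes report something else, mostly with a low value. They report only what shows in the picture. A call takes as long as a camera call.
- finder.boxes_of(picture, thing): "xy" ([column, row] in pixels, amid what is visible of it).
The state is a dict: "clock": time; "qpos": joint angles; "qd": joint speeds; "effort": joint torques, N m; "position": TCP position; "ee_rot": TCP orientation; "contact_force": force on the tool from outside, world axes, zero at the start; "moment": the same for the moment, N m; "width": finger opening in m.
Only numpy, scipy, OpenCV 4.12 (cv2) and the standard library are available. Lean on these libraries where they do the work, as an engineer would, in place of code of your own. Each camera call takes 0.05 s, during which the arm holds its last target.

## Task

Find out which of the three gap blades fits the clearance between the wheel and the copper-coloured liner of the wheel block: the right one slides down fully home with a light but definite drag, neither loose nor forced. Leave that blade standing fully home in the gap at the crown of the wheel, with its flat back against the liner and its handle resting on the block, keep or put back the other two in the rack, and let go. Never force a blade, and do not disturb the loose parts round about.

Things in the scene. Friction and masses are not known exactly. Their poses are not given: they have to be found in the camera images.
- block: Grey cast wheel block, fixed, 150 (x, along the axle) x 260 (y) x 150 mm high, open at the top, holding a gold-coloured flanged wheel, 160 mm across, that stands 30 mm out of it. Origin: centre of its underside, z up. The liner is inside its -x cheek (28 mm thick), on whose flat top (z = 150) the blade's handle comes to rest.
- liner: Copper-coloured plate, 5 mm thick, 120 mm wide, fixed inside the block's -x cheek. Origin: middle of its top edge in the plane of its running face, at the wheel's crown; x points to the wheel, y along the gap, z up. Its top 3 mm are bevelled 45 degrees; the cheek's top is 3 mm above this origin. The gap is over 80 mm deep.
- seat (a point): Where the centre of the handle of a blade that is fully home lies: 28 mm above the liner's origin and 12 mm to its -x side; axes as the liner's, which the blade's axes then match. On the liner, over 25 N from a blade is forcing it, also when the hand presses it sideways: slide it slowly, in and out.
- gap (a point): Point on the liner's face, 20 mm below its origin, axes as the liner's. The gap, from here along x to the wheel, is 2.7 to 8.5 mm, different each time and not given. Above the cheek's top the flange slopes away by 7 mm in 30. The wheel yields along x on a spring, 5 N per mm: a blade thicker than the gap is squeezed by 5 N per mm of excess; a thinner one is loose.
- crown (a point): Top of the wheel's rim over the block's centre, 180 mm above the bench. Feel: friction is about 0.3 on each face, so with no side force from the hand (that would lift it off the liner) sliding takes 0.6 x squeeze on the parallel part, 0.75 to 0.95 x at the end of the taper. Right is a squeeze of 1 to 15 N: a drag of some 2 to 8 N over the last 15 mm; more is too thick, less too thin a blade.
- rack: Wooden rack, fixed, 190 x 64 x 62 mm (x, y, z), origin: centre of its underside. Three slots in its top in a row along x, centres at x = -49.5, 8.5, 66.5 mm, each 13 (x) x 29 (y) mm, 55 deep. The blades stand in them in any order, handle on the top: handle's centre 87 mm above the origin, 16.5 mm to the -x side of the slot's centre, axes as the rack's.
- blade5: Gap blade 5 mm thick: green handle 24 x 30 x 50 mm (x, y, z), steel blade 25 mm wide (y) riveted on its +x face. Origin: handle's centre; z up. Blade's flat back at x = 12 mm, front at 17 mm. Handle's underside (z = -25) is the shoulder; below it 30 mm of full thickness, then 20 mm where the front slopes back to a 2 mm tip (z = -75). 0.11 to 0.18 kg. Grasp across the 30 mm.
- blade7: Gap blade 7 mm thick: yellow handle 24 x 30 x 50 mm (x, y, z), steel blade 25 mm wide (y) riveted on its +x face. Origin: handle's centre; z up. Blade's flat back at x = 12 mm, front at 19 mm. Handle's underside (z = -25) is the shoulder; below it 30 mm of full thickness, then 20 mm where the front slopes back to a 2 mm tip (z = -75). 0.11 to 0.18 kg. Grasp across the 30 mm.
- blade9: Gap blade 9 mm thick: red handle 24 x 30 x 50 mm (x, y, z), steel blade 25 mm wide (y) riveted on its +x face. Origin: handle's centre; z up. Blade's flat back at x = 12 mm, front at 21 mm. Handle's underside (z = -25) is the shoulder; below it 30 mm of full thickness, then 20 mm where the front slopes back to a 2 mm tip (z = -75). 0.11 to 0.18 kg. Grasp across the 30 mm.
- bearing: Bystander: loose steel bearing ring lying flat, 72 mm across, 20 mm high; origin under its centre.
- wrench: Bystander: loose steel wrench lying on the bench; origin under its centre.
- spraycan: Bystander: loose upright spray can, 52 mm across, 150 mm high; origin under its centre.
- bush: Bystander: loose gold-coloured bush, 60 mm across, 35 mm high; origin under its centre.

How it is judged:
By the outcome, as a careful person would: the job done as asked, in the order asked, and still so for the second after the job is handed in, with the robot touching nothing.
It also fails if it takes over 72 s, if anything falls off the work surface, if the arm or the gripper's body presses on something with over 40 N, if the wrist force passes 120 N, or if a joint passes its speed limit or range.

## Working session

There is one attempt and no reset: what is moved stays moved. The work goes in short steps, Python scripts to look and compute and a tool call to move; the robot and the scene stay as the last step left them, time stands still between calls to the robot, and variables do not carry over. Pictures are saved under pics/ and viewed, and the job is handed in when it is done.

Besides the shell and the picture viewer there is one more tool, called after "Request:" by a JSON object that holds its "fn" and its "kwargs", one argument or row to a line. carry_out: Moves the arm, as the interface text tells. Its arguments: {"type":"object","properties":{"rows":{"type":"array","items":{"type":"array","items":{"type":"array","items":{"type":"number"}}}},"force":{"type":"number"}},"required":["rows"]}

```bash
mkdir -p pics
cat > h.py <<'E'
import numpy as np, cv2
from rig import telemetry, cams, manip, finder
def shot(n,tag):
    p=cams.get_image(n); cv2.imwrite(f'pics/{tag}.png',p['image'][:,:,::-1]); return p
E
python3 - <<'E'
from h import *
for n in ('side','top'):
    p=shot(n,n+'0'); print(n,p['camera_matrix'],p['eye'],p['attitude'],p['shot'])
    for t in ['block','liner','rack','blade5','blade7','blade9','bearing','wrench','spraycan','bush']:
        print(t,[(np.round(d['xy'],1).tolist(),round(d['confidence'],2)) for d in finder.boxes_of(p,t)[:2]])
print(telemetry.get_state())
E
```

```text
side [[421.81892814   0.         255.8181251 ]
 [  0.         421.81892814 191.23978284]
 [  0.           0.           1.        ]] [0.40993392 0.66629272 0.90431006] [ 0.03862754 -0.1206728   0.92611576 -0.35532463] 1
block [([232.8, 273.8], 0.62)]
liner []
rack [([277.8, 172.9], 0.87)]
blade5 [([284.0, 157.9], 0.77), ([264.1, 158.7], 0.6)]
blade7 [([284.0, 157.9], 0.77), ([264.1, 158.7], 0.6)]
blade9 [([284.0, 157.9], 0.77), ([264.1, 158.7], 0.6)]
bearing [([335.0, 207.6], 0.61)]
wrench [([324.3, 298.9], 0.77), ([261.8, 155.2], 0.27)]
spraycan [([200.1, 149.4], 0.85)]
bush [([173.7, 238.2], 0.77)]
top [[425.46124121   0.         252.47355595]
 [  0.         425.46124121 192.84067884]
 [  0.           0.           1.        ]] [ 0.47696588 -0.00774283  0.96325159] [-0.03696145  0.71476276 -0.69765399  0.03204629] 2
block [([161.9, 184.2], 0.76)]
liner [([165.1, 213.2], 0.56), ([333.0, 92.0], 0.34)]
rack [([334.5, 204.7], 0.57)]
blade5 [([347.3, 204.9], 0.82), ([343.0, 236.3], 0.63)]
blade7 [([347.3, 204.9], 0.82), ([343.0, 236.3], 0.63)]
blade9 [([347.3, 204.9], 0.82), ([343.0, 236.3], 0.63)]
bearing [([280.2, 284.2], 0.58)]
wrench [([176.0, 286.9], 0.62), ([202.4, 102.6], 0.44)]
spraycan [([333.5, 92.6], 0.86)]
bush [([201.6, 103.3], 0.64)]
{'clock': 1.1, 'qpos': array([-1.36999643e+00,  2.75871220e-01,  1.50491563e+00,  1.48269494e-05,
        1.36066423e+00, -1.20990704e-01]), 'qd': array([-0.00210168,  0.00056132,  0.00067891, -0.00011983, -0.00140554,
       -0.00024685]), 'effort': array([ 9.96359231e-04, -4.16667473e+01, -2.46098542e+01, -8.17296473e-05,
        4.16829753e-04,  5.89389018e-06]), 'position': array([ 0.18186597, -0.54552235,  0.2084382 ]), 'ee_rot': array([ 4.26886852e-05,  8.11252986e-01, -5.84695294e-01,  5.69278987e-05]), 'contact_force': array([-0.15917819,  0.43582806,  0.91666202]), 'moment': array([-0.00887451, -0.01056316, -0.0134842 ]), 'width': 0.08534729061783596}
```

View pics/side0.png

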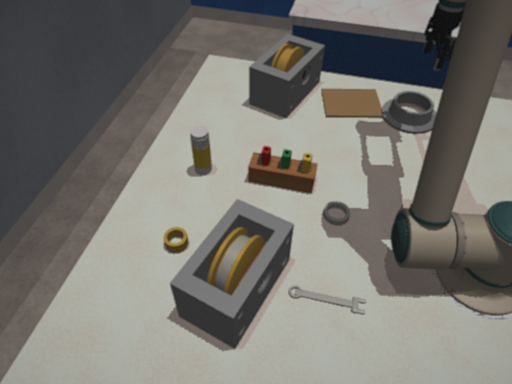

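View pics/top0.png

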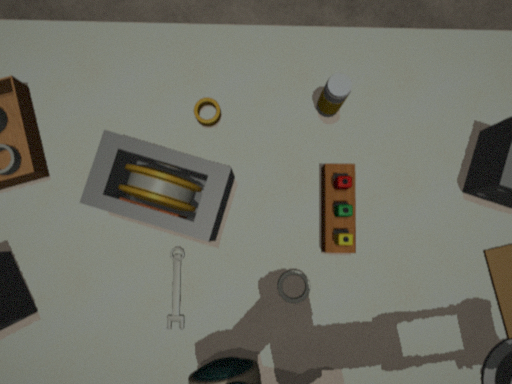

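```bash
cat >> h.py <<'E'
from scipy.spatial.transform import Rotation as Ro
from scipy.optimize import least_squares
def RR(q): return Ro.from_quat([q[1],q[2],q[3],q[0]]).as_matrix()
def proj(p,X):
    X=np.atleast_2d(X); c=(X-p['eye'])@RR(p['attitude']); u=c@np.array(p['camera_matrix']).T; return u[:,:2]/u[:,2:]
def ray(p,uv,z):
    d=RR(p['attitude'])@np.linalg.inv(p['camera_matrix'])@np.array([uv[0],uv[1],1.]); e=np.array(p['eye']); return e+d*(z-e[2])/d[2]
def crop(p,tag,x0,y0,w,h,s):
    im=p['image'][y0:y0+h,x0:x0+w,::-1]; cv2.imwrite(f'pics/{tag}.png',cv2.resize(im,None,fx=s,fy=s,interpolation=cv2.INTER_CUBIC))
E
python3 - <<'E'
from h import *
import pickle
t=cams.get_image('top'); s=cams.get_image('side'); pickle.dump((t,s),open('p0.pkl','wb'))
crop(t,'tb',70,115,180,135,4.4); crop(t,'tr',300,150,80,120,5); crop(s,'sb',160,190,150,150,4); crop(s,'sr',235,135,95,65,8)
print(RR(t['attitude']).round(3))
for n,uv,z in [('rack',(337,208),.062),('block',(161,184),.15),('bear',(293,286),.01),('wrenchT',(178,250),0),('wrenchB',(176,325),0),('bush',(207,110),.03),('can',(333,92),.15)]: print(n,ray(t,uv,z).round(3))
E
```

```text
[[ 0.025 -0.995  0.097]
 [-1.    -0.024  0.008]
 [-0.006 -0.098 -0.995]]
rack [ 0.537 -0.18   0.062]
block [0.569 0.176 0.15 ]
bear [ 0.366 -0.094  0.01 ]
wrenchT [0.438 0.164 0.   ]
wrenchB [0.274 0.162 0.   ]
bush [0.753 0.107 0.03 ]
can [ 0.759 -0.154  0.15 ]
```

View pics/tb.png

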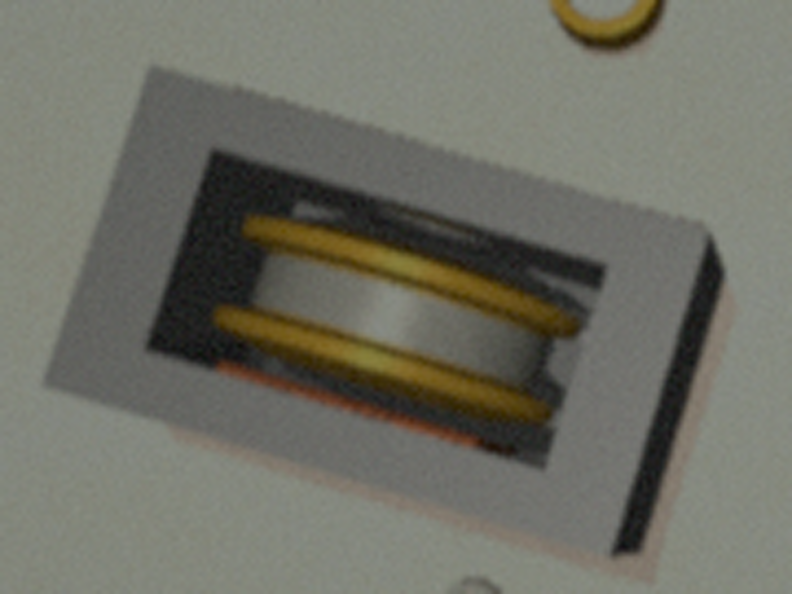

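View pics/tr.png

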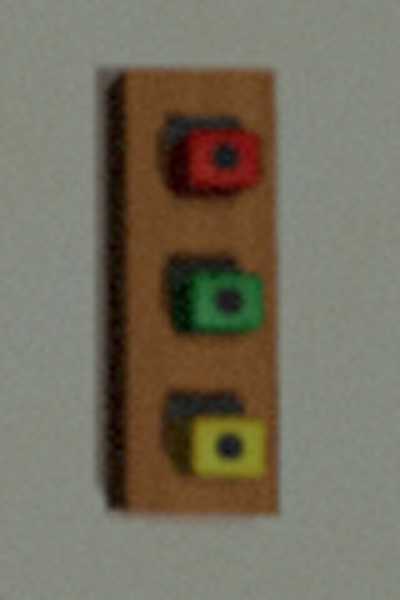

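View pics/sb.png

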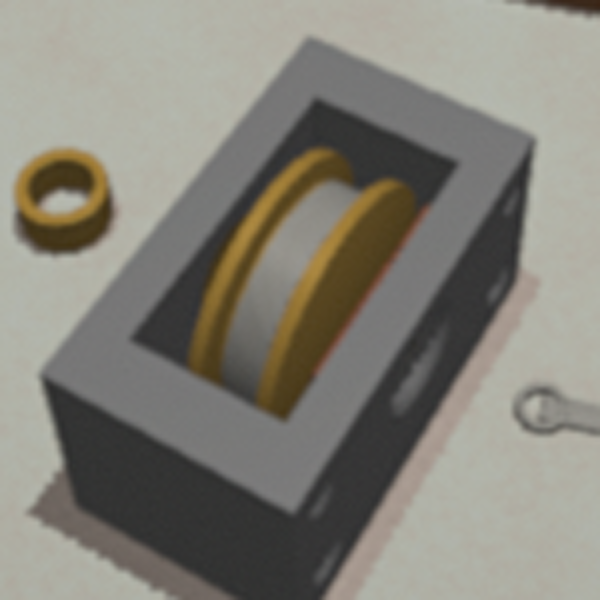

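View pics/sr.png

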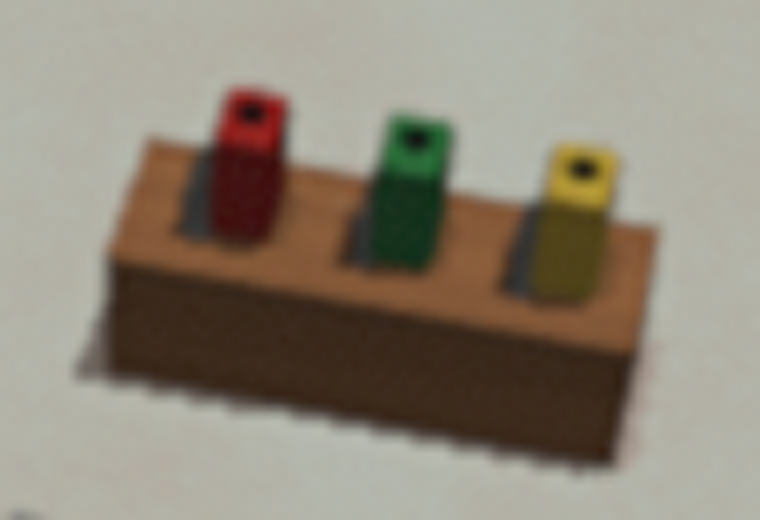

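```bash
cat >> h.py <<'E'
from scipy.ndimage import map_coordinates, gaussian_filter
def edgeobs(p,A,B,n=60,w=4.0):
    g=gaussian_filter(p['image'].astype(float).mean(2),0.8)
    out=[]
    uv=proj(p,np.linspace(A,B,n+8)[4:-4]); t=uv[-1]-uv[0]; t/=np.linalg.norm(t); nn=np.array([-t[1],t[0]])
    s=np.arange(-w,w+.01,.25)
    for q in uv:
        P=q+s[:,None]*nn; v=map_coordinates(g,[P[:,1],P[:,0]],order=1,mode='nearest')
        d=np.abs(np.gradient(v)); i=np.argmax(d); 
        if d[i]>1.0 and 0<i<len(s)-1:
            den=d[i-1]-2*d[i]+d[i+1]; o=0 if den==0 else .5*(d[i-1]-d[i+1])/den
            out.append((q+(s[i]+o*.25)*nn,nn))
    return out
def tf(v,P): 
    c,s=np.cos(v[2]),np.sin(v[2]); P=np.atleast_2d(P).astype(float); return np.c_[v[0]+c*P[:,0]-s*P[:,1],v[1]+s*P[:,0]+c*P[:,1],P[:,2]]
def fit(ps,segs,v,it=6):
    v=np.array(v,float)
    for k in range(it):
        def mk(v):
            r=[]
            return r
        obs=[]
        for p,ss in zip(ps,segs):
            for A,B in ss:
                W=tf(v,[A,B]); obs.append((p,A,B,edgeobs(p,W[0],W[1],w=5 if k<2 else 2.5)))
        def f(v):
            r=[]
            for p,A,B,o in obs:
                a,b=proj(p,tf(v,[A,B])); t=(b-a)/np.linalg.norm(b-a); n=np.array([-t[1],t[0]])
                r+=[(q-a)@n for q,_ in o]
            return np.array(r)
        v=least_squares(f,v,loss='soft_l1',f_scale=.3,x_scale=[.01,.01,.1]).x
    res=[np.round(np.median([((q-proj(p,tf(v,A))[0])@np.array([-1,1])*0) for q,_ in o]) if 0 else len(o),1) for p,A,B,o in obs]
    return v,np.sqrt(np.mean(np.clip(f(v),-1,1)**2)),res
def rect(x,y,z):
    c=[np.array([a,b,z]) for a,b in((-x,-y),(x,-y),(x,y),(-x,y))]; return [(c[i],c[(i+1)%4]) for i in range(4)]
E
python3 - <<'E'
from h import *
import pickle
t,s=pickle.load(open('p0.pkl','rb'))
R=rect(.075,.13,.15)
v0=[.569,.176,-.27]
for nm,a,b in(('both',[t,s],[R,R]),('top',[t],[R]),('side',[s],[R])):
    r=fit(a,b,v0); print('block',nm,r[0].round(4),r[1].round(3),r[2])
    if nm=='both': vb=r[0]
R=rect(.095,.032,.062)
for nm,a,b in(('both',[t,s],[R,R]),('top',[t],[R]),('side',[s],[R])):
    r=fit(a,b,[.537,-.18,0.02]); print('rack',nm,r[0].round(4),r[1].round(3),r[2])
    if nm=='both': vr=r[0]
ti=t['image'].copy(); si=s['image'].copy()
def big(p): return cv2.resize(p['image'][:,:,::-1],None,fx=4,fy=4,interpolation=cv2.INTER_CUBIC)
for nm,p,bb,rb in(('t',t,(70,120,180,140),(300,140,90,120)),('s',s,(160,190,150,150),(230,130,110,80))):
    I=big(p)
    def dr(P,c):
        uv=((proj(p,P)+.5)*4-.5).round().astype(int); cv2.polylines(I,[uv.reshape(-1,1,2)],False,c,1)
    for A,B in rect(.075,.13,.15)+rect(.047,.1,.15): dr(tf(vb,[A,B]),(255,255,0))
    dr(tf(vb,[[-.042,-.06,.147],[-.042,.06,.147]]),(255,0,255))
    dr(tf(vb,[[-.047,-.06,.147],[-.047,.06,.147]]),(0,255,0))
    for A,B in rect(.095,.032,.062): dr(tf(vr,[A,B]),(255,255,0))
    for sx in(-.0495,.0085,.0665):
        for A,B in rect(.012,.015,.112): dr(tf(vr,np.array([A,B])+[sx-.0165,0,0]),(255,255,255))
    for k,(x,y,w,h) in zip('br',(bb,rb)): cv2.imwrite(f'pics/ov_{nm}{k}.png',I[4*y:4*y+4*h,4*x:4*x+4*w])
E
```

```text
block both [ 0.5656  0.1751 -0.2638] 0.328 [np.int64(60), np.int64(60), np.int64(0), np.int64(32), np.int64(0), np.int64(60), np.int64(0), np.int64(57)]
block top [ 0.566   0.175  -0.2616] 0.377 [np.int64(60), np.int64(60), np.int64(0), np.int64(33)]
block side [ 0.5687  0.1875 -0.2639] 0.103 [np.int64(60), np.int64(60), np.int64(60), np.int64(57)]
rack both [ 0.5387 -0.1861  0.0151] 0.35 [np.int64(60), np.int64(60), np.int64(60), np.int64(60), np.int64(60), np.int64(60), np.int64(60), np.int64(60)]
rack top [ 0.5383 -0.1861  0.0149] 0.302 [np.int64(60), np.int64(60), np.int64(60), np.int64(60)]
rack side [ 0.5392 -0.186   0.019 ] 0.354 [np.int64(60), np.int64(60), np.int64(60), np.int64(60)]
```

```bash
sed -i 's/d\[i\]>1.0/d[i]>0.5/' h.py
cat > ov.py <<'E'
from h import *
import pickle
t,s=pickle.load(open('p0.pkl','rb'))
R=rect(.075,.13,.15)
v0=[.5687,.1785,-.264]
for nm,a,b in(('both',[t,s],[R,R]),('top',[t],[R]),('side',[s],[R])):
    r=fit(a,b,v0); print('block',nm,r[0].round(4),r[1].round(3),[int(i) for i in r[2]])
    if nm=='both': vb=r[0]
R=rect(.095,.032,.062)
for nm,a,b in(('both',[t,s],[R,R]),):
    r=fit(a,b,[.537,-.18,0.02]); print('rack',nm,r[0].round(4),r[1].round(3),r[2])
    if nm=='both': vr=r[0]
def big(p): return cv2.resize(p['image'][:,:,::-1],None,fx=4,fy=4,interpolation=cv2.INTER_CUBIC)
for nm,p,bb,rb in(('t',t,(70,120,180,140),(300,140,90,120)),('s',s,(160,190,150,150),(230,130,110,80))):
    I=big(p)
    def dr(P,c):
        uv=((proj(p,P)+.5)*4-.5).round().astype(int); cv2.polylines(I,[uv.reshape(-1,1,2)],False,c,1)
    for A,B in rect(.075,.13,.15)+rect(.047,.1,.15): dr(tf(vb,[A,B]),(255,255,0))
    dr(tf(vb,[[-.042,-.06,.147],[-.042,.06,.147]]),(255,0,255))
    dr(tf(vb,[[-.047,-.06,.147],[-.047,.06,.147]]),(0,255,0))
    for A,B in rect(.095,.032,.062): dr(tf(vr,[A,B]),(255,255,0))
    for sx in(-.0495,.0085,.0665):
        for A,B in rect(.012,.015,.112): dr(tf(vr,np.array([A,B])+[sx-.0165,0,0]),(255,255,255))
    for k,(x,y,w,h) in zip('br',(bb,rb)): cv2.imwrite(f'pics/ov_{nm}{k}.png',I[4*y:4*y+4*h,4*x:4*x+4*w])
E
python3 ov.py
python3 -c "
import cv2,numpy as np
a=cv2.imread('pics/ov_tr.png');b=cv2.imread('pics/ov_sr.png');h=max(a.shape[0],b.shape[0])
cv2.imwrite('pics/ov_r.png',np.hstack([cv2.copyMakeBorder(i,0,h-i.shape[0],0,0,0) for i in(a,b)]))"
```

```text
block both [ 0.5687  0.1869 -0.2648] 0.296 [60, 60, 60, 49, 60, 60, 60, 57]
block top [ 0.5688  0.1864 -0.2657] 0.319 [59, 60, 60, 48]
block side [ 0.5687  0.1875 -0.2639] 0.103 [60, 60, 60, 57]
rack both [ 0.5387 -0.1861  0.0151] 0.35 [np.int64(60), np.int64(60), np.int64(60), np.int64(60), np.int64(60), np.int64(60), np.int64(60), np.int64(60)]
```

View pics/ov_tb.png

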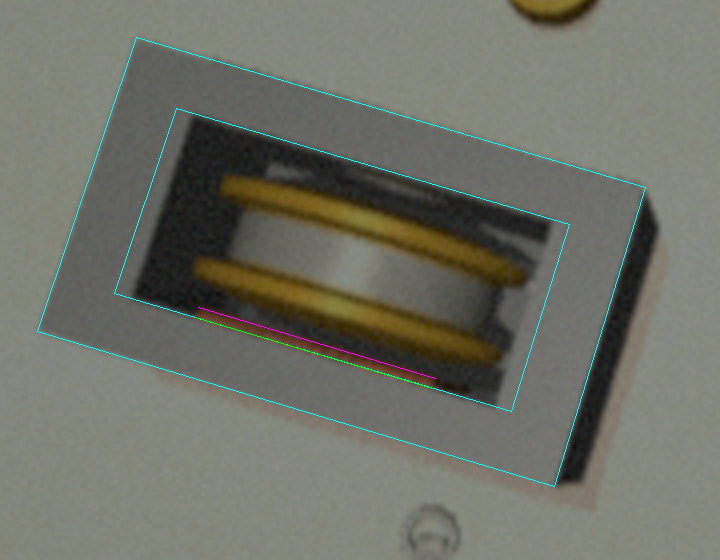

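View pics/ov_sb.png

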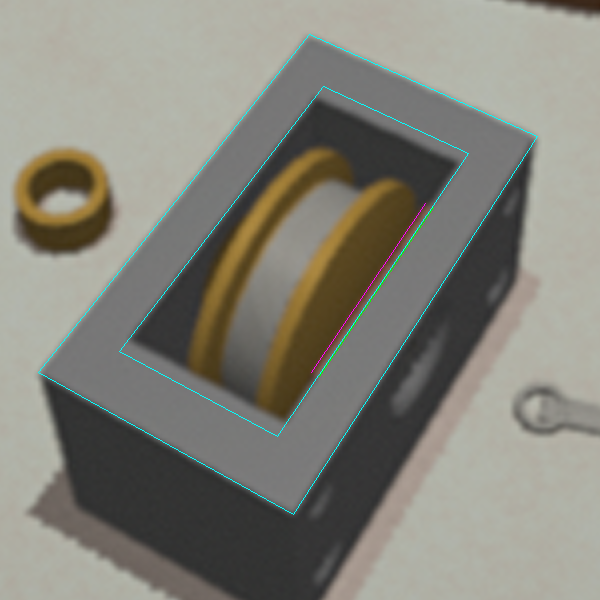

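View pics/ov_r.png

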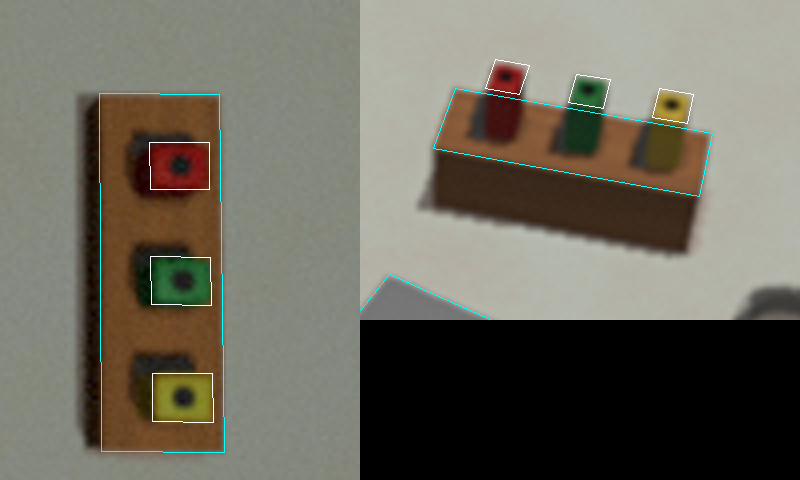

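Run:
```python
from h import *
import pickle
t,s=pickle.load(open('p0.pkl','rb'))
v=[.5687,.1869,-.2648]
# rectify: plane z=.15 in block coords, 5px/mm
for nm,p in(('t',t),('s',s)):
    xs=np.arange(-.06,.02,.0002); ys=np.arange(-.07,.07,.0002)
    X,Y=np.meshgrid(xs,ys,indexing='ij'); P=tf(v,np.c_[X.ravel(),Y.ravel(),np.full(X.size,.147)])
    uv=proj(p,P); m=uv.reshape(*X.shape,2).astype(np.float32)
    I=cv2.remap(p['image'],m[...,0],m[...,1],cv2.INTER_CUBIC)
    I=np.clip(I.astype(float)*1.8,0,255).astype(np.uint8)[::-1,::-1]
    # mark lines every 5mm left
    I=np.ascontiguousarray(I)
    for k in range(-60,20,5):
        r=len(xs)-1-int(round((k/1000+.06)/.0002)); cv2.line(I,(0,r),(20 if k%10 else 40,r),(255,255,255),1)
    cv2.imwrite(f'pics/rec_{nm}.png',I[:,:,::-1])
    c=I[:,300:400].astype(float).mean(1)
    for k in range(0,len(c),5): print(nm,round((xs[::-1][k])*1000,1),c[k].round().astype(int))
```

```text
t 19.8 [235 212  93]
t 18.8 [224 201  87]
t 17.8 [204 180  75]
t 16.8 [176 152  58]
t 15.8 [153 127  41]
t 14.8 [148 122  40]
t 13.8 [166 140  63]
t 12.8 [190 167  99]
t 11.8 [208 192 137]
t 10.8 [220 211 172]
t 9.8 [225 222 197]
t 8.8 [226 228 209]
t 7.8 [229 232 215]
t 6.8 [231 233 217]
t 5.8 [230 232 216]
t 4.8 [228 231 214]
t 3.8 [229 231 215]
t 2.8 [230 232 216]
t 1.8 [230 233 216]
t 0.8 [230 233 215]
t -0.2 [229 232 214]
t -1.2 [228 231 215]
t -2.2 [229 233 216]
t -3.2 [230 234 216]
t -4.2 [230 234 217]
t -5.2 [231 235 218]
t -6.2 [233 235 219]
t -7.2 [233 235 220]
t -8.2 [232 236 220]
t -9.2 [232 235 220]
t -10.2 [231 235 219]
t -11.2 [232 233 214]
t -12.2 [232 229 201]
t -13.2 [227 219 177]
t -14.2 [212 198 143]
t -15.2 [187 169 102]
t -16.2 [165 144  69]
t -17.2 [164 143  58]
t -18.2 [184 163  66]
t -19.2 [210 188  80]
t -20.2 [226 205  90]
t -21.2 [235 213  95]
t -22.2 [238 217  98]
t -23.2 [239 218  99]
t -24.2 [237 215  98]
t -25.2 [225 203  93]
t -26.2 [202 180  78]
t -27.2 [173 150  58]
t -28.2 [144 119  40]
t -29.2 [121  95  28]
t -30.2 [109  84  23]
t -31.2 [105  81  
[... 1615 characters left out ...]
28.2 [153 121  56]
s -29.2 [152 121  55]
s -30.2 [151 120  55]
s -31.2 [150 119  56]
s -32.2 [149 118  56]
s -33.2 [147 117  55]
s -34.2 [146 117  54]
s -35.2 [145 116  54]
s -36.2 [143 114  54]
s -37.2 [140 112  53]
s -38.2 [137 110  51]
s -39.2 [136 109  50]
s -40.2 [140 108  52]
s -41.2 [152 109  57]
s -42.2 [171 116  71]
s -43.2 [193 128  92]
s -44.2 [210 148 121]
s -45.2 [221 170 152]
s -46.2 [224 192 181]
s -47.2 [223 207 202]
s -48.2 [220 215 214]
s -49.2 [218 218 219]
s -50.2 [218 219 220]
s -51.2 [218 219 219]
s -52.2 [218 218 218]
s -53.2 [217 217 217]
s -54.2 [217 217 217]
s -55.2 [218 217 217]
s -56.2 [218 217 218]
s -57.2 [218 217 217]
s -58.2 [218 217 217]
s -59.2 [217 217 217]
```

View pics/rec_t.png

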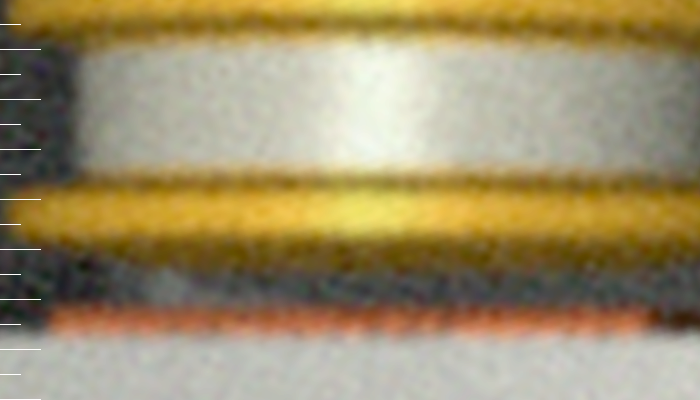

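Request:
{"fn": "carry_out", "kwargs": {
  "rows": [
    [[1,2.42,2.99,0,-0.026],[1,2.42,2.99,0,-0.026],[1,2.42,2.99,0,-0.026],[1,2.42,2.99,0,-0.026],[1,2.42,2.99,0,-0.026],[1,2.42,2.99,0,-0.026],[1,2.42,2.99,0,-0.026],[1,2.42,2.99,0,-0.026],[1,2.42,2.99,0,-0.026],[1,2.42,2.99,0,-0.026],[1,2.42,2.99,0,-0.026],[1,2.42,2.99,0,-0.021]]
  ],
  "force": 30
}}

```text
clock: 2.4
position: [0.4731, -0.1854, 0.2086]
ee_rot: [0.0, 0.712, -0.702, 0.0]
contact_force: [0.4, -0.7, 0.7]
width: 0.0856
```

Request:
{"fn": "carry_out", "kwargs": {
  "rows": [
    [[1,0,0,0,0],[1,0,0,0,0]]
  ]
}}

```text
clock: 2.6
position: [0.4724, -0.1863, 0.2084]
ee_rot: [0.0, 0.713, -0.701, 0.0]
contact_force: [0.1, -0.3, -0.3]
width: 0.0853
```

Request:
{"fn": "carry_out", "kwargs": {
  "rows": [
    [[0.1,0,-0.1,-2,0],[0.1,0,0,-2,0],[0.1,0,0,-2,0],[0.1,0,0,-2,0],[0.1,0,0,-2,0],[0.1,0,0,-1.5,0],[0.1,0,0,-1,0],[0.1,0,0,-0.9,0],[0.1,0,0,0,0],[0.1,0,0,0,0]]
  ],
  "force": 60
}}

```text
clock: 3.6
position: [0.4724, -0.1882, 0.0748]
ee_rot: [0.0, 0.712, -0.702, 0.0]
contact_force: [1.3, -0.2, -0.5]
width: 0.047
```

Run:
```python
from h import *
t=cams.get_image('top'); crop(t,'t1',290,130,100,130,5)
s=cams.get_image('side'); crop(s,'s1',225,100,120,110,5)
a=cv2.imread('pics/t1.png');b=cv2.imread('pics/s1.png')
b=cv2.copyMakeBorder(b,0,a.shape[0]-b.shape[0],0,0,0); cv2.imwrite('pics/g1.png',cv2.resize(np.hstack([a,b]),None,fx=.7,fy=.7))
```

```text
(no output)
```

View pics/g1.png

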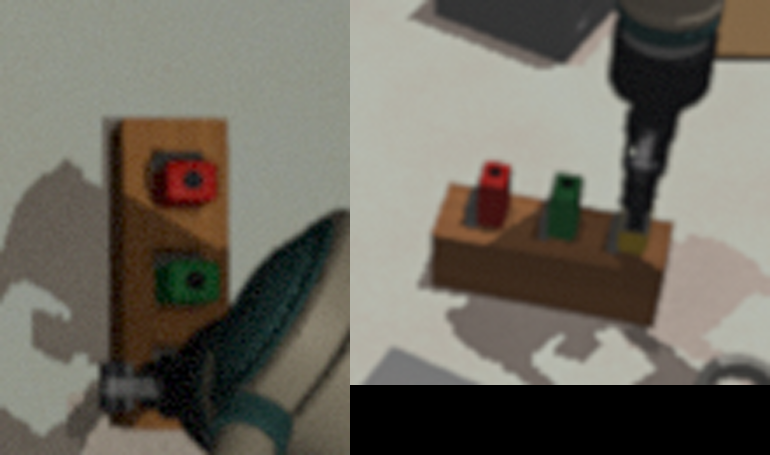

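Request:
{"fn": "carry_out", "kwargs": {
  "rows": [
    [[-0.1,0,0.1,0,0],[-1,0,0,0,0],[-1,0,0,0,0],[-1,0,0,0,0],[-1,0,0,0,0],[-1,0,0,0,0],[-1,0,0,0,0]]
  ]
}}

```text
clock: 4.4
position: [0.4727, -0.1869, 0.0752]
ee_rot: [-0.0, 0.712, -0.702, 0.001]
contact_force: [-0.7, 0.2, 6.3]
width: 0.0285
```

Run:
```python
from h import *
for i in range(1):
    s=telemetry.get_state(); print(s['clock'],s['position'].round(5),s['contact_force'].round(2),s['moment'].round(3),s['width'])
```

```text
4.4 [ 0.47274 -0.18692  0.07521] [-0.73  0.18  6.29] [0.095 0.118 0.014] 0.028516407066674646
```

Request:
{"fn": "carry_out", "kwargs": {
  "rows": [
    [[-1,0,0,0.5,0],[-1,0,0,0.5,0],[-1,0,0,1,0],[-1,0,0,2,0],[-1,0,0,2.5,0],[-1,0,0,3,0],[-1,0,0,3,0],[-1,0,0,3,0],[-1,0,0,3,0],[-1,0,0,1.5,0],[-1,0,0,0,0],[-1,0,0,0,0]]
  ]
}}

```text
clock: 5.6
position: [0.4719, -0.1865, 0.2743]
ee_rot: [0.0, 0.712, -0.702, -0.0]
contact_force: [-0.1, -0.4, -1.0]
width: 0.0287
```

Run:
```python
from h import *
s=telemetry.get_state(); print(s['clock'],s['position'].round(5),s['contact_force'].round(2),s['moment'].round(3),s['width'])
t=shot('top','top2'); q=shot('side','side2')
crop(q,'s2',200,30,180,170,4)
print(finder.boxes_of(q,'blade7')[:3])
```

```text
5.6 [ 0.4719  -0.18649  0.27425] [-0.08 -0.36 -0.97] [ 0.043 -0.041  0.054] 0.028746457399486957
[{'xy': [311.1, 110.1], 'confidence': 0.7}, {'xy': [283.2, 157.0], 'confidence': 0.6}, {'xy': [264.1, 153.8], 'confidence': 0.52}]
```

View pics/s2.png

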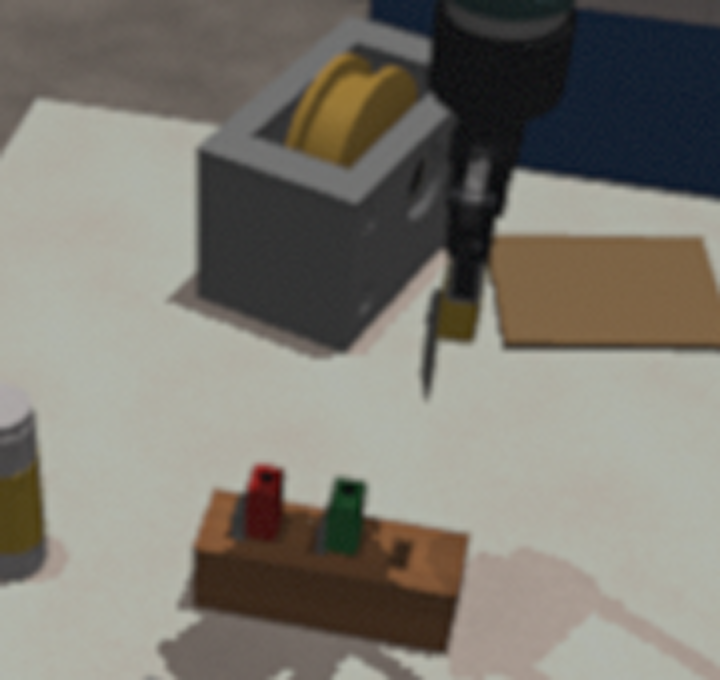

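Request:
{"fn": "carry_out", "kwargs": {
  "rows": [
    [[-1,0.37,2,0,-0.02],[-1,0.37,3,0,-0.025],[-1,0.37,3.5,0,-0.025],[-1,0.37,3.5,0,-0.025],[-1,0.37,3.5,0,-0.025],[-1,0.37,3.5,0,-0.025],[-1,0.37,3.5,0,-0.025],[-1,0.37,3.5,0,-0.025],[-1,0.37,3.5,0,-0.025],[-1,0.37,3.5,0,-0.025],[-1,0.37,3.25,0,-0.02],[-1,0.4,2.5,0,-0.014]]
  ]
}}

```text
clock: 6.95
position: [0.5163, 0.2027, 0.2731]
ee_rot: [-0.001, -0.608, 0.794, 0.001]
contact_force: [0.1, 0.5, -0.5]
width: 0.0286
```

Request:
{"fn": "carry_out", "kwargs": {
  "rows": [
    [[-1,0,0,0,0],[-1,0,0,0,0],[-1,0,0,0,0]]
  ]
}}

```text
clock: 7.25
position: [0.5166, 0.1999, 0.2738]
ee_rot: [-0.001, -0.608, 0.794, 0.0]
contact_force: [-0.6, -0.4, -1.6]
width: 0.0285
```

```bash
cat >> h.py <<'E'
def st():
    s=telemetry.get_state(); q=s['ee_rot']; R=RR(q); print(round(s['clock'],2),'pos',s['position'].round(5),'F',s['contact_force'].round(2),'M',s['moment'].round(3),'w',round(s['width'],4),'ang',round(np.arctan2(R[1,0],R[0,0]),4),'zax',R[:,2].round(4)); return s
def blade_overlay(s,T,dz,tag,off=(0,0)):
    R=RR(s['ee_rot']); yaw=np.arctan2(R[1,0],R[0,0])+np.pi/2
    c=s['position']; v=[c[0],c[1],yaw]; z0=c[2]+dz
    ims=[]
    for n in('top','side'):
        p=cams.get_image(n); I=cv2.resize(p['image'][:,:,::-1],None,fx=5,fy=5,interpolation=cv2.INTER_CUBIC)
        def dr(P,col):
            P=np.array(P)/1000.; P[:,2]+=z0; P[:,0]+=off[0]; P[:,1]+=off[1]
            uv=((proj(p,tf(v,P))+.5)*5-.5).round().astype(int); cv2.polylines(I,[uv.reshape(-1,1,2)],True,col,1); return uv
        for z in(-25,25): u=dr([[-12,-15,z],[12,-15,z],[12,15,z],[-12,15,z]],(255,255,0))
        for y in(-12.5,12.5): dr([[12,y,-25],[12+T,y,-25],[12+T,y,-55],[14,y,-75],[12,y,-75]],(255,0,255))
        dr([[14,-12.5,-75],[14,12.5,-75],[12,12.5,-75],[12,-12.5,-75]],(255,0,255))
        cx,cy=u.mean(0).astype(int); cy+=50; H=220
        ims.append(I[max(0,cy-H):cy+H,max(0,cx-190):cx+190])
    h=min(i.shape[0] for i in ims); cv2.imwrite(f'pics/{tag}.png',np.hstack([i[:h] for i in ims]))
E
python3 - <<'E'
from h import *
s=st(); blade_overlay(s,7,.0118,'ov7')
E
```

```text
7.25 pos [0.51658 0.19991 0.27376] F [-0.62 -0.41 -1.61] M [ 0.003  0.028 -0.011] w 0.0285 ang -1.8355 zax [-0.0015 -0.0011 -1.    ]
```

View pics/ov7.png

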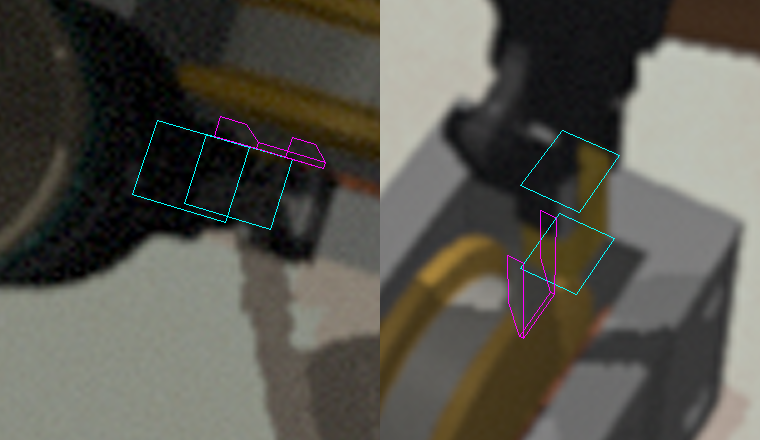

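Request:
{"fn": "carry_out", "kwargs": {
  "rows": [
    [[-1,0,0.1,-1,0],[-1,0,0,-1.5,0],[-1,0,0,-1.5,0],[-1,0,0,-1,0],[-1,0,0,-0.3,0],[-1,0,0,-0.2,0],[-1,0,0,0,0],[-1,0,0,0,0]]
  ]
}}

```text
clock: 8.15
position: [0.5174, 0.2019, 0.2201]
ee_rot: [0.001, -0.608, 0.794, -0.0]
contact_force: [0.2, 0.3, -1.5]
width: 0.0284
```

Run:
```python
from h import *
s=st(); blade_overlay(s,7,.0118,'ov8')
```

```text
8.15 pos [0.51738 0.20188 0.22006] F [ 0.24  0.29 -1.45] M [-0.012  0.011  0.038] w 0.0284 ang -1.835 zax [ 1.2e-03  2.0e-04 -1.0e+00]
```

View pics/ov8.png

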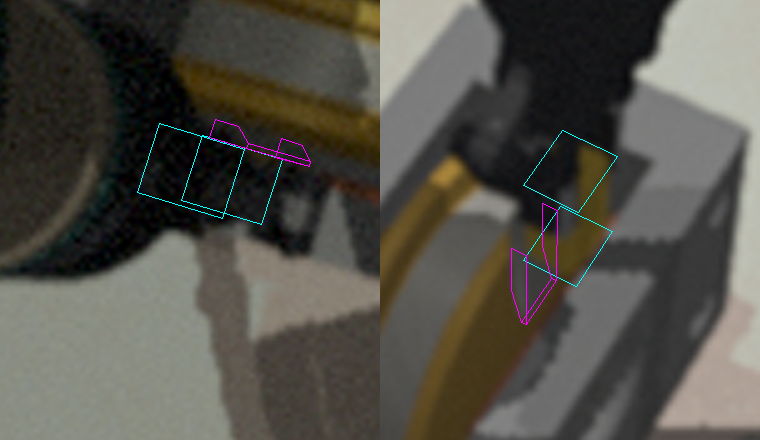

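Request:
{"fn": "carry_out", "kwargs": {
  "rows": [
    [[-1,0,0,-0.3,0],[-1,0,0,-0.3,0],[-1,0,0,-0.3,0],[-1,0,0,0,0]]
  ]
}}

```text
clock: 8.65
position: [0.5165, 0.2017, 0.2098]
ee_rot: [-0.001, -0.608, 0.794, 0.0]
contact_force: [-0.2, 0.3, -1.1]
width: 0.0284
```

Request:
{"fn": "carry_out", "kwargs": {
  "rows": [
    [[-1,0,0,-0.2,0],[-1,0,0,-0.2,0],[-1,0,0,-0.2,0],[-1,0,0,0,0]]
  ]
}}

```text
clock: 9.05
position: [0.5167, 0.2018, 0.2041]
ee_rot: [-0.0, -0.608, 0.794, 0.0]
contact_force: [-0.3, -0.9, -0.5]
width: 0.0284
```

Request:
{"fn": "carry_out", "kwargs": {
  "rows": [
    [[-1,0,0,-0.2,0],[-1,0,0,-0.2,0],[-1,0,0,-0.2,0]]
  ]
}}

```text
clock: 9.35
position: [0.517, 0.2018, 0.1983]
ee_rot: [-0.0, -0.608, 0.794, -0.0]
contact_force: [-0.0, -0.4, -1.4]
width: 0.0284
```

Request:
{"fn": "carry_out", "kwargs": {
  "rows": [
    [[-1,0,0,-0.2,0],[-1,0,0,-0.2,0]]
  ]
}}

```text
clock: 9.55
position: [0.5169, 0.2018, 0.1942]
ee_rot: [-0.0, -0.608, 0.794, -0.0]
contact_force: [0.5, -0.3, -1.3]
width: 0.0288
```

Request:
{"fn": "carry_out", "kwargs": {
  "rows": [
    [[-1,0,0,-0.2,0],[-1,0,0,-0.2,0]]
  ]
}}

```text
clock: 9.75
position: [0.517, 0.2018, 0.1902]
ee_rot: [-0.0, -0.608, 0.794, -0.0]
contact_force: [0.1, 0.8, -0.7]
width: 0.0285
```

Request:
{"fn": "carry_out", "kwargs": {
  "rows": [
    [[-1,0,0,-0.2,0],[-1,0,0,-0.2,0]]
  ]
}}

```text
clock: 9.95
position: [0.517, 0.2018, 0.1863]
ee_rot: [-0.0, -0.608, 0.794, -0.0]
contact_force: [-0.6, 0.4, -1.2]
width: 0.0288
```

Request:
{"fn": "carry_out", "kwargs": {
  "rows": [
    [[-1,0,0,-0.2,0],[-1,0,0,-0.2,0]]
  ]
}}

```text
clock: 10.15
position: [0.517, 0.2018, 0.1823]
ee_rot: [-0.0, -0.608, 0.794, -0.0]
contact_force: [-0.3, 0.1, -0.8]
width: 0.0281
```

Request:
{"fn": "carry_out", "kwargs": {
  "rows": [
    [[-1,0,0,-0.2,0],[-1,0,0,-0.2,0]]
  ]
}}

```text
clock: 10.35
position: [0.517, 0.2018, 0.1783]
ee_rot: [-0.0, -0.608, 0.794, -0.0]
contact_force: [-0.6, 0.2, -1.0]
width: 0.0283
```

Request:
{"fn": "carry_out", "kwargs": {
  "rows": [
    [[-1,0,0,-0.2,0],[-1,0,0,-0.2,0]]
  ]
}}

```text
clock: 10.55
position: [0.517, 0.2018, 0.1743]
ee_rot: [-0.0, -0.608, 0.794, -0.0]
contact_force: [-0.2, -0.2, -1.1]
width: 0.0284
```

Request:
{"fn": "carry_out", "kwargs": {
  "rows": [
    [[-1,0,0,-0.2,0],[-1,0,0,-0.2,0]]
  ]
}}

```text
clock: 10.75
position: [0.5169, 0.2018, 0.1703]
ee_rot: [-0.0, -0.608, 0.794, -0.0]
contact_force: [-0.6, 0.2, -1.1]
width: 0.0284
```

Request:
{"fn": "carry_out", "kwargs": {
  "rows": [
    [[-1,-0.05,0.013,0,0],[-1,0,0,0,0]]
  ]
}}

```text
clock: 10.95
position: [0.5164, 0.2019, 0.1704]
ee_rot: [-0.0, -0.608, 0.794, 0.0]
contact_force: [-0.8, -0.9, -0.9]
width: 0.0284
```

Request:
{"fn": "carry_out", "kwargs": {
  "rows": [
    [[-1,-0.05,0.013,0,0],[-1,0,0,0,0]]
  ]
}}

```text
clock: 11.15
position: [0.516, 0.2021, 0.1706]
ee_rot: [0.0, -0.608, 0.794, -0.0]
contact_force: [1.0, 0.6, -0.7]
width: 0.0282
```

Request:
{"fn": "carry_out", "kwargs": {
  "rows": [
    [[-1,-0.05,0.013,0,0],[-1,0,0,0,0]]
  ]
}}

```text
clock: 11.35
position: [0.5158, 0.2021, 0.1706]
ee_rot: [0.0, -0.608, 0.794, -0.0]
contact_force: [1.2, 0.0, -1.0]
width: 0.0284
```

Request:
{"fn": "carry_out", "kwargs": {
  "rows": [
    [[-1,-0.05,0.013,0,0],[-1,0,0,0,0]]
  ]
}}

```text
clock: 11.55
position: [0.5156, 0.2022, 0.1706]
ee_rot: [0.0, -0.608, 0.794, -0.001]
contact_force: [1.2, -0.3, -0.9]
width: 0.0286
```

Request:
{"fn": "carry_out", "kwargs": {
  "rows": [
    [[-1,-0.05,0.013,0,0],[-1,0,0,0,0],[-1,0,0,0,0]]
  ]
}}

```text
clock: 11.85
position: [0.5153, 0.2023, 0.1706]
ee_rot: [0.001, -0.608, 0.794, -0.001]
contact_force: [3.5, -1.0, -2.4]
width: 0.0282
```

Run:
```python
from h import *
s=st()
```

```text
11.85 pos [0.51533 0.20229 0.1706 ] F [ 3.53 -1.   -2.38] M [-0.197 -0.808  0.031] w 0.0282 ang -1.835 zax [ 1.7e-03 -3.0e-04 -1.0e+00]
```

Request:
{"fn": "carry_out", "kwargs": {
  "rows": [
    [[-1,0.1,-0.03,0,0],[-1,0.07,-0.02,0,0],[-1,0,0,0.3,0],[-1,0,0,0.6,0],[-1,0,0,1,0],[-1,0,0,1,0],[-1,0,0,1,0],[-1,0,0,1.5,0],[-1,0,0,2,0],[-1,0,0,2.5,0],[-1,0,0,2.5,0],[-1,0,0,0,0]]
  ]
}}

```text
clock: 13.05
position: [0.5173, 0.2027, 0.2988]
ee_rot: [0.003, -0.608, 0.794, -0.001]
contact_force: [0.2, 0.5, -1.1]
width: 0.0284
```

Request:
{"fn": "carry_out", "kwargs": {
  "rows": [
    [[-1,-0.37,-2,0,0.02],[-1,-0.37,-3,0,0.025],[-1,-0.37,-3.5,0,0.025],[-1,-0.37,-3.5,0,0.025],[-1,-0.37,-3.5,0,0.025],[-1,-0.37,-3.5,0,0.025],[-1,-0.37,-3.5,0,0.025],[-1,-0.37,-3.5,0,0.025],[-1,-0.37,-3.5,0,0.025],[-1,-0.37,-3.5,0,0.025],[-1,-0.37,-3.25,-1,0.02],[-1,-0.4,-2.6,-1,0.014]]
  ]
}}

```text
clock: 14.25
position: [0.4705, -0.1878, 0.2736]
ee_rot: [0.0, 0.712, -0.702, -0.001]
contact_force: [0.9, -0.3, -1.2]
width: 0.0289
```

Request:
{"fn": "carry_out", "kwargs": {
  "rows": [
    [[-1,0,0,-2,0],[-1,0,0,-2,0],[-1,0,0,-1,0],[-1,0,0,0,0],[-1,0,0,0,0]]
  ]
}}

```text
clock: 14.75
position: [0.4716, -0.1863, 0.2248]
ee_rot: [-0.0, 0.712, -0.702, 0.0]
contact_force: [0.1, -0.3, -0.8]
width: 0.0291
```

Run:
```python
from h import *
s=st(); blade_overlay(s,7,.0118,'ov9')
```

```text
14.75 pos [ 0.47159 -0.18633  0.22478] F [ 0.07 -0.27 -0.78] M [-0.    -0.063  0.012] w 0.0291 ang -1.5556 zax [ 2.e-04 -1.e-04 -1.e+00]
```

View pics/ov9.png

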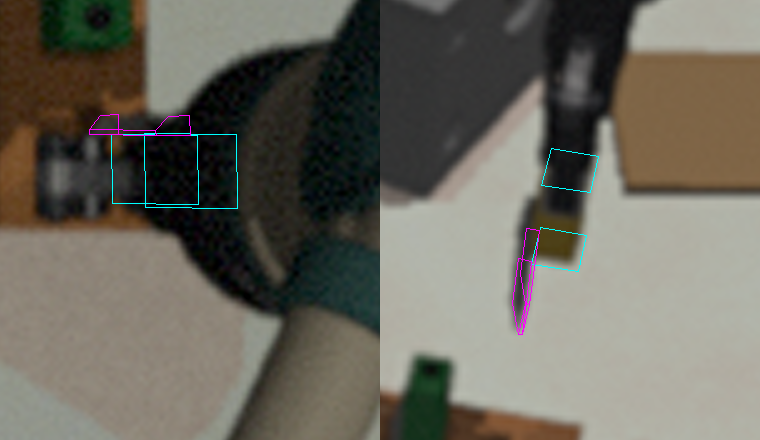

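Run:
```python
from h import *
s=telemetry.get_state()
p=cams.get_image('side')
def show(im,pos,yaw,dz,tag,tilt=0,dx=0):
    p2=dict(p); I=cv2.resize(im,None,fx=6,fy=6,interpolation=cv2.INTER_CUBIC); I=np.clip(I*1.5,0,255).astype(np.uint8)
    def dr(P,col):
        P=np.array(P)/1000.; c,sn=np.cos(tilt),np.sin(tilt)
        x=P[:,0]*c+P[:,2]*sn+dx; z=-P[:,0]*sn+P[:,2]*c; P=np.c_[x,P[:,1],z+pos[2]+dz]
        uv=((proj(p,tf([pos[0],pos[1],yaw],P))+.5)*6-.5).round().astype(int); cv2.polylines(I,[uv.reshape(-1,1,2)],True,col,1); return uv
    for z in(-25,25): u=dr([[-12,-15,z],[12,-15,z],[12,15,z],[-12,15,z]],(255,255,0))
    for y in(-12.5,12.5): dr([[12,y,-25],[19,y,-25],[19,y,-55],[14,y,-75],[12,y,-75]],(255,0,255))
    cx,cy=u.mean(0).astype(int); return I[cy-120:cy+330,cx-180:cx+180]
a=show(cv2.imread('pics/side2.png'),[.4719,-.18649,.27425],.0145,.0118,'a')
b=show(p['image'][:,:,::-1],s['position'],.0152,.0118,'b')
cv2.imwrite('pics/cmp.png',np.hstack([a,b]))
```

```text
(no output)
```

View pics/cmp.png

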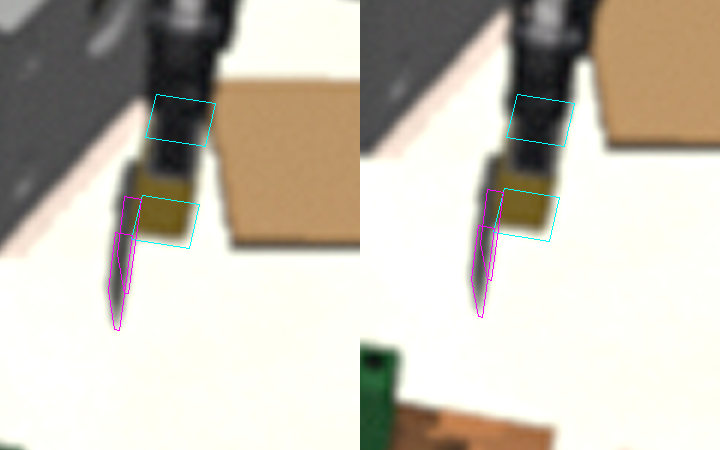

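Request:
{"fn": "carry_out", "kwargs": {
  "rows": [
    [[-1,0.1,-0.07,-2,0],[-1,0,0,-3,0],[-1,0,0,-2.5,0],[-1,0,0,-1,0],[-1,0,0,-0.7,0],[-1,0,0,-0.5,0],[-1,0,0,-0.5,0],[-1,0,0,-0.5,0]]
  ]
}}

```text
clock: 15.7
position: [0.4732, -0.1872, 0.1181]
ee_rot: [-0.001, 0.712, -0.702, 0.001]
contact_force: [0.7, 1.8, -0.2]
width: 0.0286
```

Request:
{"fn": "carry_out", "kwargs": {
  "rows": [
    [[-1,0,0,-0.5,0],[-1,0,0,-0.5,0],[-1,0,0,-0.5,0],[-1,0,0,-0.5,0],[-1,0,0,0,0]]
  ]
}}

```text
clock: 16.2
position: [0.4719, -0.1872, 0.0966]
ee_rot: [0.0, 0.712, -0.702, -0.001]
contact_force: [0.4, -0.2, -0.9]
width: 0.0285
```

Request:
{"fn": "carry_out", "kwargs": {
  "rows": [
    [[-1,0,0,-0.5,0],[-1,0,0,-0.5,0],[-1,0,0,-0.4,0],[-1,0,0,-0.3,0],[-1,0,0,0,0]]
  ]
}}

```text
clock: 16.7
position: [0.4722, -0.1873, 0.0799]
ee_rot: [0.0, 0.712, -0.702, -0.0]
contact_force: [0.3, 0.0, -1.5]
width: 0.0285
```

Request:
{"fn": "carry_out", "kwargs": {
  "rows": [
    [[-1,0,0,-0.2,0],[-1,0,0,-0.1,0],[-1,0,0,-0.1,0],[-1,0,0,0,0]]
  ]
}}

```text
clock: 17.1
position: [0.4725, -0.1873, 0.0764]
ee_rot: [0.0, 0.712, -0.702, 0.0]
contact_force: [1.3, 0.7, -1.2]
width: 0.0283
```

Request:
{"fn": "carry_out", "kwargs": {
  "rows": [
    [[-1,0,0,-0.1,0],[-1,0,0,-0.05,0],[0.1,0,0,0,0],[0.1,0,0,0,0],[0.1,0,0,0,0],[0.1,0,0,0,0]]
  ]
}}

```text
clock: 17.7
position: [0.4726, -0.1875, 0.075]
ee_rot: [0.0, 0.712, -0.702, 0.0]
contact_force: [0.6, -0.6, 0.2]
width: 0.0473
```

Request:
{"fn": "carry_out", "kwargs": {
  "rows": [
    [[0.1,0,0,1,0],[0.1,0,0,2,0],[0.1,0,0,2,0],[0.1,0,0,2,0],[0.1,2,0,0,0],[0.1,2.5,0,0,0],[0.1,2.5,0,0,0],[0.1,2.5,0,0,0],[0.1,2.1,0.17,0,0],[0.1,0,0,0,0],[0.1,0,0,0,0]]
  ]
}}

```text
clock: 18.8
position: [0.588, -0.1854, 0.1451]
ee_rot: [0.0, 0.713, -0.702, -0.0]
contact_force: [-0.1, -1.0, -0.2]
width: 0.0473
```

Run:
```python
from h import *
s=st()
p=cams.get_image('side'); q=cams.get_image('top'); crop(p,'s3',215,90,130,110,5)
```

```text
18.8 pos [ 0.588   -0.18543  0.14506] F [-0.1  -1.03 -0.2 ] M [-0.052 -0.017 -0.004] w 0.0473 ang -1.5554 zax [-1.1e-03 -1.0e-04 -1.0e+00]
```

View pics/s3.png

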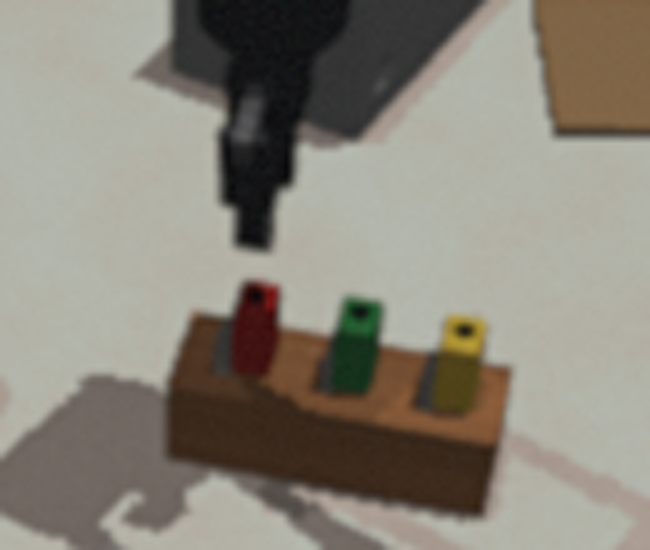

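Request:
{"fn": "carry_out", "kwargs": {
  "rows": [
    [[0.1,0.07,0,-1.5,0],[0.1,0,0,-1.5,0],[0.1,0,0,-1.5,0],[0.1,0,0,-1.2,0],[0.1,0,0,-0.8,0],[0.1,0,0,-0.5,0],[0.1,0,0,0,0],[-1,0,0,0,0],[-1,0,0,0,0],[-1,0,0,0,0],[-1,0,0,0,0],[-1,0,0,0,0]]
  ]
}}

```text
clock: 20.1
position: [0.5898, -0.1859, 0.0758]
ee_rot: [-0.0, 0.712, -0.702, 0.001]
contact_force: [-0.1, -0.7, 4.3]
width: 0.0282
```

Request:
{"fn": "carry_out", "kwargs": {
  "rows": [
    [[-1,0,0,0,0],[-1,0,0,0.5,0],[-1,0,0,0.5,0],[-1,0,0,1,0],[-1,0,0,2,0],[-1,0,0,2.5,0],[-1,0,0,3,0],[-1,0,0,3,0],[-1,0,0,3,0],[-1,0,0,3,0],[-1,0,0,1.5,0],[-1,0,0,0,0]]
  ]
}}

```text
clock: 21.3
position: [0.5903, -0.186, 0.2783]
ee_rot: [-0.001, 0.712, -0.702, 0.003]
contact_force: [-0.2, -0.4, -1.8]
width: 0.0286
```

Run:
```python
from h import *
s=st()
```

```text
21.3 pos [ 0.5903  -0.18599  0.27828] F [-0.21 -0.4  -1.76] M [ 0.028 -0.029 -0.014] w 0.0286 ang -1.5559 zax [ 0.0054 -0.0025 -1.    ]
```

Request:
{"fn": "carry_out", "kwargs": {
  "rows": [
    [[-1,-0.5,2,0,-0.02],[-1,-0.6,3,0,-0.025],[-1,-0.65,3.5,0,-0.025],[-1,-0.65,3.5,0,-0.025],[-1,-0.65,3.5,0,-0.025],[-1,-0.65,3.5,0,-0.025],[-1,-0.65,3.5,0,-0.025],[-1,-0.65,3.5,0,-0.025],[-1,-0.65,3.5,0,-0.025],[-1,-0.65,3.5,0,-0.025],[-1,-0.6,3.2,0,-0.02],[-1,-0.44,2.5,0,-0.014]]
  ]
}}

```text
clock: 22.5
position: [0.5142, 0.2032, 0.2735]
ee_rot: [-0.001, -0.608, 0.794, 0.001]
contact_force: [0.6, 0.2, -1.2]
width: 0.0284
```

Request:
{"fn": "carry_out", "kwargs": {
  "rows": [
    [[-1,0,0,0,0],[-1,0,0,0,0],[-1,0,0,-1.5,0],[-1,0,0,-1.5,0],[-1,0,0,-1,0],[-1,0,0,-0.5,0],[-1,0,0,0,0],[-1,0,0,0,0],[-1,0,0,0,0]]
  ]
}}

```text
clock: 23.4
position: [0.5163, 0.2014, 0.2307]
ee_rot: [0.001, -0.608, 0.794, -0.0]
contact_force: [-0.7, -0.1, -2.6]
width: 0.0284
```

```bash
cat > bl.py <<'E'
from h import *
s=st(); d=np.array(s['position'][:2])-[.5687,.1869]; c,n=np.cos(-.2648),np.sin(-.2648); print('block xy',(d@[c,n]*1000).round(2),(d@[-n,c]*1000).round(2))
f=s['contact_force']; print('F along bx',round(f[:2]@[c,n],2),'by',round(f[:2]@[-n,c],2),'z',round(f[2],2))
E
python3 bl.py
```

```text
23.4 pos [0.51629 0.20141 0.23066] F [-0.71 -0.09 -2.58] M [-0.019  0.039 -0.044] w 0.0284 ang -1.8352 zax [ 1.4e-03  2.0e-04 -1.0e+00]
block xy -54.38 0.28
F along bx -0.66 by -0.27 z -2.58
```

Request:
{"fn": "carry_out", "kwargs": {
  "rows": [
    [[-1,0.06,-0.02,-0.5,0],[-1,0,0,-0.5,0],[-1,0,0,-0.5,0],[-1,0,0,-0.4,0],[-1,0,0,-0.3,0],[-1,0,0,0,0]]
  ]
}}

```text
clock: 24.0
position: [0.5164, 0.2011, 0.2074]
ee_rot: [-0.0, -0.608, 0.794, -0.0]
contact_force: [0.7, -0.4, -1.8]
width: 0.0285
```

Request:
{"fn": "carry_out", "kwargs": {
  "rows": [
    [[-1,0,0,-0.2,0],[-1,0,0,-0.2,0],[-1,0,0,-0.2,0]]
  ]
}}

```text
clock: 24.3
position: [0.5165, 0.2012, 0.2019]
ee_rot: [0.0, -0.608, 0.794, -0.0]
contact_force: [1.4, 0.8, -0.2]
width: 0.0284
```

```bash
python3 bl.py
```

```text
24.3 pos [0.5165  0.20121 0.2019 ] F [ 1.42  0.8  -0.2 ] M [-0.021 -0.11   0.048] w 0.0284 ang -1.835 zax [ 4.e-04 -1.e-04 -1.e+00]
block xy -54.13 0.15
F along bx 1.16 by 1.14 z -0.2
```

Request:
{"fn": "carry_out", "kwargs": {
  "rows": [
    [[-1,0.04,-0.01,0,0],[-1,0,0,-0.15,0],[-1,0,0,-0.15,0],[-1,0,0,0,0]]
  ]
}}

```text
clock: 24.7
position: [0.5166, 0.2011, 0.1987]
ee_rot: [-0.0, -0.608, 0.794, 0.0]
contact_force: [0.2, -0.4, -1.8]
width: 0.0282
```

```bash
python3 bl.py
```

```text
24.7 pos [0.51662 0.20109 0.19866] F [ 0.22 -0.39 -1.8 ] M [-0.016 -0.047  0.038] w 0.0282 ang -1.8349 zax [-4.e-04 -2.e-04 -1.e+00]
block xy -53.98 0.07
F along bx 0.31 by -0.31 z -1.8
```

Request:
{"fn": "carry_out", "kwargs": {
  "rows": [
    [[-1,0,0,-0.15,0],[-1,0,0,-0.15,0]]
  ]
}}

```text
clock: 24.9
position: [0.5167, 0.2012, 0.1959]
ee_rot: [-0.0, -0.608, 0.794, 0.0]
contact_force: [-0.5, 0.6, -1.0]
width: 0.0288
```

Request:
{"fn": "carry_out", "kwargs": {
  "rows": [
    [[-1,0,0,-0.15,0],[-1,0,0,-0.15,0]]
  ]
}}

```text
clock: 25.1
position: [0.5167, 0.2012, 0.193]
ee_rot: [0.0, -0.608, 0.794, 0.0]
contact_force: [0.1, 0.9, -0.9]
width: 0.0287
```

Request:
{"fn": "carry_out", "kwargs": {
  "rows": [
    [[-1,0,0,-0.1,0],[-1,0,0,-0.1,0]]
  ]
}}

```text
clock: 25.3
position: [0.5167, 0.2012, 0.1909]
ee_rot: [-0.0, -0.608, 0.794, 0.0]
contact_force: [-1.1, 0.2, 0.1]
width: 0.0285
```

```bash
python3 bl.py
```

```text
25.3 pos [0.5167  0.20119 0.19094] F [-1.12  0.22  0.07] M [ 0.045  0.144 -0.004] w 0.0285 ang -1.835 zax [-0.  0. -1.]
block xy -53.93 0.18
F along bx -1.14 by -0.08 z 0.07
```

Request:
{"fn": "carry_out", "kwargs": {
  "rows": [
    [[-1,0,0,-0.1,0],[-1,0,0,-0.1,0]]
  ]
}}

```text
clock: 25.5
position: [0.5167, 0.2012, 0.1889]
ee_rot: [-0.0, -0.608, 0.794, 0.0]
contact_force: [0.0, 0.4, 1.0]
width: 0.0285
```

Request:
{"fn": "carry_out", "kwargs": {
  "rows": [
    [[-1,0,0,-0.1,0],[-1,0,0,-0.1,0]]
  ]
}}

```text
clock: 25.7
position: [0.5167, 0.2012, 0.1868]
ee_rot: [-0.0, -0.608, 0.794, 0.0]
contact_force: [-0.7, 0.9, -0.2]
width: 0.0283
```

```bash
python3 bl.py
```

```text
25.7 pos [0.51668 0.20116 0.18682] F [-0.66  0.95 -0.22] M [0.078 0.191 0.   ] w 0.0283 ang -1.835 zax [-2.e-04 -1.e-04 -1.e+00]
block xy -53.94 0.15
F along bx -0.89 by 0.74 z -0.22
```

Request:
{"fn": "carry_out", "kwargs": {
  "rows": [
    [[-1,0,0,-0.1,0],[-1,0,0,-0.1,0],[-1,0,0,-0.1,0]]
  ]
}}

```text
clock: 26.0
position: [0.5166, 0.2011, 0.1838]
ee_rot: [-0.0, -0.608, 0.794, 0.0]
contact_force: [-1.2, -0.6, -0.2]
width: 0.0283
```

Request:
{"fn": "carry_out", "kwargs": {
  "rows": [
    [[-1,0,0,-0.1,0],[-1,0,0,-0.1,0],[-1,0,0,-0.1,0]]
  ]
}}

```text
clock: 26.3
position: [0.5167, 0.2011, 0.1808]
ee_rot: [-0.0, -0.608, 0.794, 0.0]
contact_force: [-0.7, 0.5, -0.5]
width: 0.0288
```

```bash
python3 bl.py
```

```text
26.3 pos [0.51667 0.20114 0.18083] F [-0.73  0.46 -0.54] M [0.044 0.204 0.013] w 0.0288 ang -1.835 zax [-2.e-04 -1.e-04 -1.e+00]
block xy -53.94 0.13
F along bx -0.82 by 0.25 z -0.54
```

Request:
{"fn": "carry_out", "kwargs": {
  "rows": [
    [[-1,-0.03,0.01,-0.1,0],[-1,0,0,-0.1,0],[-1,0,0,-0.1,0]]
  ]
}}

```text
clock: 26.6
position: [0.5166, 0.2013, 0.1779]
ee_rot: [0.0, -0.608, 0.794, -0.0]
contact_force: [-0.6, 0.4, 0.6]
width: 0.0284
```

Request:
{"fn": "carry_out", "kwargs": {
  "rows": [
    [[-1,0,0,-0.1,0],[-1,0,0,-0.1,0],[-1,0,0,-0.1,0]]
  ]
}}

```text
clock: 26.9
position: [0.5166, 0.2012, 0.1749]
ee_rot: [0.0, -0.608, 0.794, -0.0]
contact_force: [-1.2, -0.2, 0.5]
width: 0.0284
```

```bash
python3 bl.py
```

```text
26.9 pos [0.5166  0.20121 0.17491] F [-1.2  -0.2   0.49] M [0.012 0.088 0.02 ] w 0.0284 ang -1.835 zax [ 3.e-04 -1.e-04 -1.e+00]
block xy -54.03 0.18
F along bx -1.1 by -0.51 z 0.49
```

Request:
{"fn": "carry_out", "kwargs": {
  "rows": [
    [[-1,0,0,-0.1,0],[-1,0,0,-0.1,0],[-1,0,0,-0.1,0]]
  ]
}}

```text
clock: 27.2
position: [0.5166, 0.2012, 0.1719]
ee_rot: [0.0, -0.608, 0.794, -0.0]
contact_force: [-0.4, 0.8, 0.1]
width: 0.0285
```

```bash
python3 bl.py
```

```text
27.2 pos [0.51656 0.20123 0.17188] F [-0.36  0.84  0.08] M [ 0.    -0.033  0.065] w 0.0285 ang -1.835 zax [ 2.e-04 -1.e-04 -1.e+00]
block xy -54.08 0.19
F along bx -0.57 by 0.71 z 0.08
```

Request:
{"fn": "carry_out", "kwargs": {
  "rows": [
    [[-1,-0.02,0.01,-0.1,0],[-1,0,0,-0.1,0],[-1,0,0,-0.1,0]]
  ]
}}

```text
clock: 27.5
position: [0.5166, 0.2013, 0.169]
ee_rot: [0.0, -0.608, 0.794, -0.0]
contact_force: [0.5, 1.3, 0.4]
width: 0.0282
```

Request:
{"fn": "carry_out", "kwargs": {
  "rows": [
    [[-1,0,0,-0.1,0],[-1,0,0,-0.1,0]]
  ]
}}

```text
clock: 27.7
position: [0.5165, 0.2013, 0.1669]
ee_rot: [0.0, -0.608, 0.794, -0.0]
contact_force: [0.2, -0.8, 0.8]
width: 0.0282
```

Request:
{"fn": "carry_out", "kwargs": {
  "rows": [
    [[-1,0,0,-0.1,0]]
  ]
}}

```text
clock: 27.8
position: [0.5165, 0.2013, 0.166]
ee_rot: [0.0, -0.608, 0.794, -0.0]
contact_force: [0.8, -0.2, 0.7]
width: 0.0282
```

```bash
python3 bl.py
```

```text
27.8 pos [0.51651 0.20128 0.16595] F [ 0.82 -0.2   0.68] M [ 0.023 -0.18   0.059] w 0.0282 ang -1.835 zax [ 5.e-04 -1.e-04 -1.e+00]
block xy -54.13 0.23
F along bx 0.84 by 0.02 z 0.68
```

Request:
{"fn": "carry_out", "kwargs": {
  "rows": [
    [[-1,0,0,-0.1,0]]
  ]
}}

```text
clock: 27.9
position: [0.5165, 0.2013, 0.1649]
ee_rot: [0.0, -0.608, 0.794, -0.0]
contact_force: [1.0, -0.6, 0.7]
width: 0.0285
```

Request:
{"fn": "carry_out", "kwargs": {
  "rows": [
    [[-1,0,0,-0.1,0]]
  ]
}}

```text
clock: 28.0
position: [0.5165, 0.2013, 0.1639]
ee_rot: [0.0, -0.608, 0.794, -0.0]
contact_force: [1.4, -0.5, 0.5]
width: 0.0284
```

Request:
{"fn": "carry_out", "kwargs": {
  "rows": [
    [[-1,0.02,-0.01,-0.05,0]]
  ]
}}

```text
clock: 28.1
position: [0.5166, 0.2013, 0.1637]
ee_rot: [0.0, -0.608, 0.794, -0.0]
contact_force: [-0.5, 0.5, 4.7]
width: 0.0284
```

Request:
{"fn": "carry_out", "kwargs": {
  "rows": [
    [[-1,0,0,-0.05,0]]
  ]
}}

```text
clock: 28.2
position: [0.5166, 0.2013, 0.1637]
ee_rot: [0.0, -0.608, 0.794, -0.0]
contact_force: [-0.9, -0.4, 7.2]
width: 0.0281
```

Request:
{"fn": "carry_out", "kwargs": {
  "rows": [
    [[-1,0,0,-0.05,0]]
  ]
}}

```text
clock: 28.3
position: [0.5166, 0.2013, 0.1637]
ee_rot: [0.0, -0.608, 0.794, -0.0]
contact_force: [-2.4, -0.9, 9.4]
width: 0.0285
```

Request:
{"fn": "carry_out", "kwargs": {
  "rows": [
    [[-1,0,0,-0.05,0]]
  ]
}}

```text
clock: 28.4
position: [0.5166, 0.2013, 0.1637]
ee_rot: [0.001, -0.608, 0.794, -0.0]
contact_force: [-1.9, -0.5, 11.9]
width: 0.0284
```

Request:
{"fn": "carry_out", "kwargs": {
  "rows": [
    [[-1,0,0,0.15,0],[-1,0,0,0.1,0],[-1,0,0,0.1,0],[-1,0,0,0.1,0],[-1,0,0,0.1,0]]
  ]
}}

```text
clock: 28.9
position: [0.5164, 0.2009, 0.1669]
ee_rot: [-0.001, -0.608, 0.794, -0.0]
contact_force: [1.7, -0.9, -3.9]
width: 0.0287
```

Request:
{"fn": "carry_out", "kwargs": {
  "rows": [
    [[-1,0,0,0.1,0]]
  ]
}}

```text
clock: 29.0
position: [0.5164, 0.201, 0.1682]
ee_rot: [-0.0, -0.608, 0.794, -0.0]
contact_force: [1.8, -0.4, -3.2]
width: 0.0283
```

Request:
{"fn": "carry_out", "kwargs": {
  "rows": [
    [[-1,0,0,0.1,0]]
  ]
}}

```text
clock: 29.1
position: [0.5164, 0.2011, 0.1693]
ee_rot: [-0.0, -0.608, 0.794, -0.0]
contact_force: [2.9, -1.3, -4.1]
width: 0.0283
```

Request:
{"fn": "carry_out", "kwargs": {
  "rows": [
    [[-1,0,0,0.1,0]]
  ]
}}

```text
clock: 29.2
position: [0.5164, 0.2012, 0.1705]
ee_rot: [-0.0, -0.608, 0.794, -0.0]
contact_force: [2.2, -0.5, -4.1]
width: 0.0284
```

```bash
python3 bl.py
```

```text
29.2 pos [0.51643 0.20117 0.17047] F [ 2.22 -0.45 -4.11] M [-0.115 -0.414  0.067] w 0.0284 ang -1.835 zax [-1.e-04 -2.e-04 -1.e+00]
block xy -54.18 0.1
F along bx 2.26 by 0.14 z -4.11
```

Request:
{"fn": "carry_out", "kwargs": {
  "rows": [
    [[-1,0,0,-0.1,0],[-1,0,0,-0.1,0]]
  ]
}}

```text
clock: 29.4
position: [0.5165, 0.2014, 0.1691]
ee_rot: [0.0, -0.608, 0.794, -0.0]
contact_force: [0.7, -1.0, 1.0]
width: 0.0282
```

Request:
{"fn": "carry_out", "kwargs": {
  "rows": [
    [[-1,0,0,-0.1,0]]
  ]
}}

```text
clock: 29.5
position: [0.5166, 0.2015, 0.1679]
ee_rot: [0.0, -0.608, 0.794, -0.0]
contact_force: [0.2, 0.2, 1.7]
width: 0.0282
```

Request:
{"fn": "carry_out", "kwargs": {
  "rows": [
    [[-1,0,0,-0.1,0]]
  ]
}}

```text
clock: 29.6
position: [0.5165, 0.2014, 0.1667]
ee_rot: [0.0, -0.608, 0.794, -0.0]
contact_force: [0.6, 0.5, 0.7]
width: 0.0286
```

Request:
{"fn": "carry_out", "kwargs": {
  "rows": [
    [[-1,0,0,-0.1,0]]
  ]
}}

```text
clock: 29.7
position: [0.5165, 0.2014, 0.1656]
ee_rot: [0.0, -0.608, 0.794, -0.0]
contact_force: [1.0, -0.0, -0.1]
width: 0.0286
```

```bash
python3 bl.py
```

```text
29.7 pos [0.51654 0.20141 0.16555] F [ 1.   -0.02 -0.1 ] M [-0.069 -0.187  0.004] w 0.0286 ang -1.8349 zax [ 4.e-04  2.e-04 -1.e+00]
block xy -54.14 0.35
F along bx 0.97 by 0.24 z -0.1
```

Request:
{"fn": "carry_out", "kwargs": {
  "rows": [
    [[-1,0,0,-0.1,0],[-1,0,0,-0.1,0],[-1,0,0,-0.05,0],[-1,0,0,0,0]]
  ]
}}

```text
clock: 30.1
position: [0.5166, 0.2013, 0.1637]
ee_rot: [0.0, -0.608, 0.794, -0.0]
contact_force: [0.2, -0.9, 4.5]
width: 0.028
```

```bash
python3 bl.py
```

```text
30.1 pos [0.51658 0.20129 0.16374] F [ 0.2  -0.88  4.54] M [-0.136  0.004  0.048] w 0.028 ang -1.8349 zax [ 7.e-04  1.e-04 -1.e+00]
block xy -54.07 0.25
F along bx 0.42 by -0.8 z 4.54
```

Request:
{"fn": "carry_out", "kwargs": {
  "rows": [
    [[0.1,0,0,0,0],[0.1,0,0,0,0],[0.1,0,0,0,0],[0.1,0,0,0,0],[0.1,0,0,0.5,0],[0.1,0,0,1,0],[0.1,0,0,2,0],[0.1,0,0,3,0],[0.1,0,0,3,0],[0.1,0,0,3,0]]
  ]
}}

```text
clock: 31.1
position: [0.5164, 0.2012, 0.2901]
ee_rot: [0.0, -0.608, 0.794, -0.0]
contact_force: [0.7, -0.0, -0.9]
width: 0.0473
```

Request:
{"fn": "carry_out", "kwargs": {
  "rows": [
    [[0.1,-1,-4,0,0],[0.1,-1,-4,0,0],[0.1,-1,-4,0,0],[0.1,-1,-4,0,0],[0.1,-1,-4,0,0],[0.1,-1,-4,0,0],[0.1,-1,-4,0,0],[0.1,-1,-4,0,0],[0.1,-1,-4,0,0],[0.1,0,0,0,0]]
  ]
}}

```text
clock: 32.1
position: [0.4256, -0.1634, 0.2888]
ee_rot: [-0.001, -0.605, 0.796, -0.002]
contact_force: [0.9, -0.2, 0.3]
width: 0.0469
```

Run:
```python
from h import *
st()
v=[.5687,.1869,-.2648]
out=[]
for n in('top','side'):
    p=shot(n,n+'9'); I=cv2.resize(p['image'][:,:,::-1],None,fx=5,fy=5,interpolation=cv2.INTER_CUBIC); J=I.copy()
    for z in(.15,.2):
        P=tf(v,np.array([[-66,-15,z*1000],[-42,-15,z*1000],[-42,15,z*1000],[-66,15,z*1000]])/1000)
        uv=((proj(p,P)+.5)*5-.5).round().astype(int); cv2.polylines(I,[uv.reshape(-1,1,2)],True,(255,255,0),1)
    cx,cy=uv.mean(0).astype(int); out.append(np.vstack([k[max(0,cy-140):cy+140,cx-170:cx+170] for k in(J,I)]))
cv2.imwrite('pics/fin.png',np.hstack(out))
```

```text
32.1 pos [ 0.42555 -0.16341  0.28884] F [ 0.92 -0.16  0.29] M [0.033 0.002 0.023] w 0.0469 ang -1.8413 zax [ 4.0e-04 -3.6e-03 -1.0e+00]
```

View pics/fin.png

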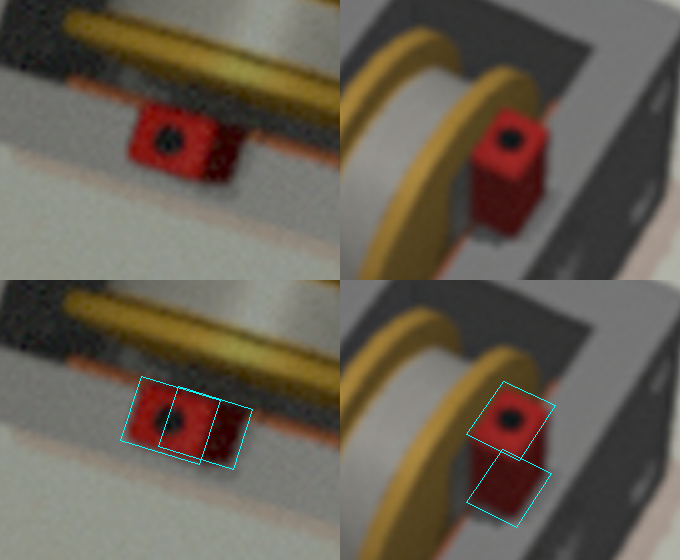

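View pics/side9.png

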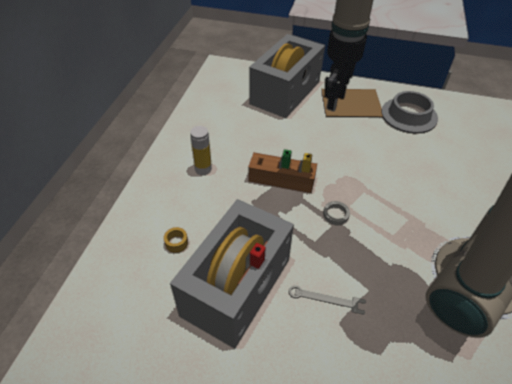

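View pics/top9.png

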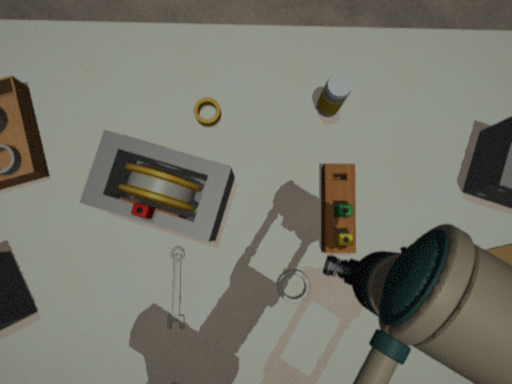

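```bash
python3 -c "
from rig import manip
print(manip.sign_off())"
```

```text
the job is handed in; nothing more can be done
None
```

The 9 mm blade (red handle) is the one that fits. It now stands fully home in the gap at the crown of the wheel, and I have let go and handed the job in at about 32 s on the robot's clock.

- **7 mm (yellow):** I slid this in first. It went down to within about 7 mm of home with no measurable drag, so it is loose. I put it back in its rack slot.
- **9 mm (red):** Drag began near the end of its taper. I pulled it out 7 mm from home and slid it back in. The wrist force was about -4 N going up and +0.8 N going down, so the drag is about 2.4 N, near the low end of the 2 to 8 N range. It stopped firmly when the handle met the block. The highest force was 12 N, reached as the handle pressed on the block.
- **5 mm (green):** I never moved this one, because even the 7 mm blade was loose.

In the last pictures the red handle stands upright on the cheek within about 1 mm of the expected seat. The yellow and green blades are in the rack, the loose parts look undisturbed, and the gripper is clear of everything.

The drawn outline of the held 7 mm blade sat a few millimetres off the picture. It looked the same before and after I tried that blade, so I took it for calibration error rather than slip. The contact forces agreed with the fitted position to within about 1 mm.

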